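Press open the touch-latch spice cupboard and swing its door wide

TASK

Open the small teak spice cupboard on the counter with your fingertips only: press its handleless white door in by the top corner away from the hinge until the touch catch lets go, and take your fingers off so that the spring pushes the door ajar on its own. Then put a fingertip behind the free edge and push the door wide open, to a right angle or so, and leave it standing there. Never grip the door, and do not shift or lift the other things on the counter.

Things in the scene. Friction and masses are not known exactly. Their poses are not given: they have to be found in the camera images.
- cupboard: counter-top spice cupboard, fixed: teak box 240 wide, 200 deep, 280 mm high, one white handleless door over its front. Place and heading vary. Origin at the centre of its underside; z up, x from front to back (the front looks along -x), y from the door's free edge to its hinge edge. The box's front is the plane 100 mm before the origin; the shut door's inner face lies 5 mm before it.
- door (a joint): angle of the door about its upright hinge, rad: 0 shut, grows as it swings out, stop at 1.75; pushed in it stops at -0.020. Pressed to about -0.012 the catch lets go; once the fingers draw back, a sprung plunger pushes the door out to about 0.3 within a second, where it rests. Beyond that it swings freely (under 3 N at the free edge, slowly) and stays where it is left. Reading noise is about 0.01.
- press_point (a point): where to press, on the door's outer face near its free top corner: 195 mm from the hinge, 43 mm from the free edge, 29 mm below the door's top, 249 mm above the counter. Pressing here takes about 10 N over 2 to 4 mm. Moves with the door; axes of the door: x square into its outer face (the way to press), y along the door towards the hinge, z up.
- door_edge (a point): top corner of the door's inner face at its free edge, 278 mm above the counter, 238 mm from the hinge. Moves and turns with the door; same axes as the press point. With the door ajar the gap between box and door is about 75 mm wide here; the catch's plunger, 15 mm thick, bridges the gap 140 mm from the hinge, 249 mm above the counter.
- door_hinge (a point): point on the upright hinge axis at the door's top, 278 mm above the counter. The axis lies in the plane of the door's outer face, at its hinge edge. The door is 238 wide, 256 high (22 to 278 mm above the counter) and 18 mm thick, so its inner face lies 18 mm from the axis along the door's x.
- tiffin: stainless three-tier tiffin carrier with a side lever latch, 120 mm across, 211 mm high to its bail; origin at the centre of its foot. Leave alone.
- lunchbox: blue plastic lunchbox, 121 x 171 x 62 mm; origin at the centre of its underside. Leave alone.
- green_lid: round green silicone lid with a knob, 144 mm across, 28 mm high; origin at the centre of its underside. Leave alone.
- teaspoon: steel teaspoon, about 137 mm long, lying flat; origin under its bowl, the handle runs 120 mm along its -x. Leave alone.
- tumbler: steel tumbler, 68 mm across, 85 mm high; origin at the centre of its underside. Leave alone.
- katori: small steel bowl, 96 mm across, 40 mm high; origin at the centre of its underside. Leave alone.
- masala_dabba: round steel spice box with a lid knob, 185 mm across, 86 mm high; origin at the centre of its underside. Leave alone.

How it is judged:
By the outcome, as a careful person would: the job done as asked, in the order asked, and still so for the second after the job is handed in, with the robot touching nothing.
It also fails if it takes over 50 s, if anything falls off the work surface, if the arm or the gripper's body presses on something with over 40 N, if the wrist force passes 120 N, or if a joint passes its speed limit or range.

ROBOT

A 7-joint arm with a two-finger parallel gripper is mounted at the origin on the work surface. World frame = base frame: x ahead of the robot, y to its left, z up, the work surface at z = 0. Lengths are in m, angles in rad, forces in N, time in s.
With the tool pointing down it reaches from about 0.425 to 0.925 m from the base axis. Payload 6.8 kg.
Tool frame: the origin (TCP) lies on the centre line of the jaws, within the pads' length; the fingertips stand 8 mm ahead of it and the grasp point (between the pads) lies 11 mm behind it (arm.tip_reach is the distance from the TCP to the fingertips, in m); z points along the fingers, y is the direction in which the jaws open and shut (so a half turn about z gives the same grasp; the last joint's range is limited). The gripper opens to 85 mm and grips with 20 to 120 N. Pads are 22 mm wide; open, the fingers measure 114 mm over their backs; the gripper's body (76 mm by 85 mm) begins 54 mm behind the grasp point. The pads swing forward as they close: fully open they stand 13 mm farther back than shut.
Start: joints at [-1.377, 0.477, 0.022, 1.555, -0.011, 1.109, -0.083], TCP at [0.201, 0.645, 0.239] pointing down, gripper open.
Joint ranges: [-2.96, 2.96], [-0.34, 2.1], [-1.41, 1.46], [0.24, 2.44], [-1.37, 4.51], [0.17, 1.92], [-2.96, 2.96]. Speed limits (rad/s): [2.39, 2.39, 3.14, 3.14, 3.14, 3.14, 3.14].

INTERFACE

Orientations are given as a unit quaternion [w, x, y, z].
In Python, from station import arm gives the robot as it stands.
- The arm moves only by the tool send_rows, never from a script. Its argument "rows" is a list of rows, each an object of numbers: "dx", "dy", "dz": the shift along the tool's x, y, z in units of 25 mm (1.0 is 25 mm); "wx", "wy", "wz": the turn, a rotation vector about the tool's x, y, z in units of 6 degrees (1.0 is 6 degrees); "hand": the finger opening in mm, from 0 to 85.4. In form: [{"dx": .., "dy": .., "dz": .., "wx": .., "wy": .., "wz": .., "hand": ..}, ...]. A call has 1 to 20 rows; each row is the pose to reach, as a shift and turn from the pose measured when the call began, along the tool's axes at that moment; what a row does not reach only later rows make up. A row lasts 1/12 s, in which the tool goes at most 41.7 mm and 7.16 degrees, less where a joint would pass 70% of its speed; a pose out of reach is approached as far as the arm can. A call with a gripper value outside its range is refused whole. The fingers move at their own pace and stop on an object; "squeeze" is the grip in N (left out, the last holds). Time passes only in rows, so rows that repeat a pose let the fingers close. It gives the time, the measured TCP pose, the force and the opening at its end, in the units of the state.
- arm.get_obs(): the state, without advancing time (a new reading comes with each control period).
- arm.camera(name): name is "scene" or "top" or "wrist"; returns the picture (480x640x3 uint8, blue, green, red); there is no depth.
- arm.get_calibration(name): a dict with "intrinsics" (3x3 intrinsics, pixels), "k1" (the pictures are not rectified: a ray, as slopes to the right and down, at radius r is drawn at 1 + k1 r^2 times it, then the intrinsics apply), "R" (3x3) and "t" (3): a world point X has camera coordinates R X + t. Camera axes: x right, y down, z forward; pixel columns grow to the right and rows downward; lengths in m; the calibration is good to about 2 mm. A picture is of the moment at which its call begins: read the wrist's pose just before it. get_calibration takes no time and is no camera call; for the wrist camera it gives the pose at the moment of the call.
- arm.job_done(): hands the job in, once; it reports no verdict.
The state is a dict: "clock": time; "joints": joint angles; "qd": joint speeds; "joint_efforts": joint torques, N m; "tcp_pos": TCP position; "tcp_rot": TCP orientation; "wrist_force": force on the tool from outside, world axes, zero at the start; "wrist_torque": the same for the moment, N m; "finger_gap": finger opening in m.
Only numpy, scipy, OpenCV 4.12 (cv2) and the standard library are available. Lean on these libraries where they do the work, as an engineer would, in place of code of your own. Each camera call takes 0.05 s, during which the arm holds its last target.

## Working session

There is one attempt and no reset: what is moved stays moved. The work goes in short steps, Python scripts to look and compute and a tool call to move; the robot and the scene stay as the last step left them, time stands still between calls to the robot, and variables do not carry over. Pictures are saved under pics/ and viewed, and the job is handed in when it is done.

Besides the shell and the picture viewer there is one more tool, called after "Emit:" in YAML: its name, and indented under it one key for each argument. send_rows: Moves the arm, as the interface text tells. Its arguments: {"type":"object","properties":{"rows":{"type":"array","items":{"type":"object","properties":{"dx":{"type":"number"},"dy":{"type":"number"},"dz":{"type":"number"},"wx":{"type":"number"},"wy":{"type":"number"},"wz":{"type":"number"},"hand":{"type":"number"}}}},"squeeze":{"type":"number"}},"required":["rows"]}

```bash
mkdir -p pics; ls; python3 - <<'E'
from station import arm
import cv2
print(arm.get_obs())
for n in ["scene","top","wrist"]:
    c=arm.get_calibration(n);print(n,c)
    cv2.imwrite(f"pics/{n}0.png",arm.camera(n))
E
```

```text
pics
{'clock': 0.0, 'joints': array([-1.37708947,  0.47783471,  0.02236474,  1.55643038, -0.01148256,
        1.10926811, -0.08306807]), 'qd': array([ 0.0009271 , -0.00166262,  0.00053164,  0.00126257,  0.00022302,
       -0.00068402,  0.00096207]), 'joint_efforts': array([-9.55179858e-04, -5.96449149e+01,  1.60750654e+00, -2.81188291e+01,
        1.24793197e-02,  9.43943218e-03,  1.23641402e-05]), 'tcp_pos': array([0.20050636, 0.64394855, 0.23831187]), 'tcp_rot': array([-5.53734325e-05,  1.50311859e-01,  9.88638217e-01, -9.04327694e-04]), 'wrist_force': array([-0.21258221, -0.08276842,  0.21562838]), 'wrist_torque': array([ 0.01002695, -0.02174824,  0.01015588]), 'finger_gap': 0.08523346094397896}
scene {'intrinsics': array([[502.93794569,   0.        , 322.97065401],
       [  0.        , 502.93794569, 241.3133159 ],
       [  0.        ,   0.        ,   1.        ]]), 'k1': 0.030860568219896526, 'R': array([[ 0.85294713, -0.52181496, -0.01379642],
       [-0.42663064, -0.68164464, -0.59442989],
       [ 0.30077816,  0.51290324, -0.80402908]]), 't': array([-0.47099368,  0.36466611,  1.02866318])}
top {'intrinsics': array([[533.38499275,   0.        , 320.2609286 ],
       [  0.        , 533.38499275, 237.76461401],
       [  0.        ,   0.        ,   1.        ]]), 'k1': -0.059811134979078466, 'R': array([[ 0.02540265, -0.99939594,  0.02371646],
       [-0.99652297, -0.02719852, -0.07875406],
       [ 0.07935154, -0.02163343, -0.99661192]]), 't': array([-0.02147556,  0.55787384,  1.56754597])}
wrist {'intrinsics': array([[405.12127936,   0.        , 320.49705476],
       [  0.        , 405.12127936, 238.00688342],
       [  0.        ,   0.        ,   1.        ]]), 'k1': -0.043286239651678646, 'R': array([[ 0.29760122,  0.95468861, -0.00178269],
       [ 0.91696361, -0.28532062,  0.27887253],
       [ 0.26572778, -0.08462746, -0.96032647]]), 't': array([-0.67384192, -0.03564944,  0.38033651])}
```

View pics/scene0.png

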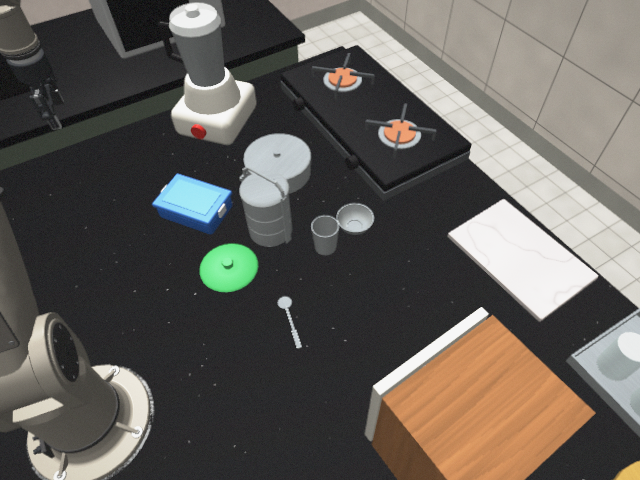

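View pics/top0.png

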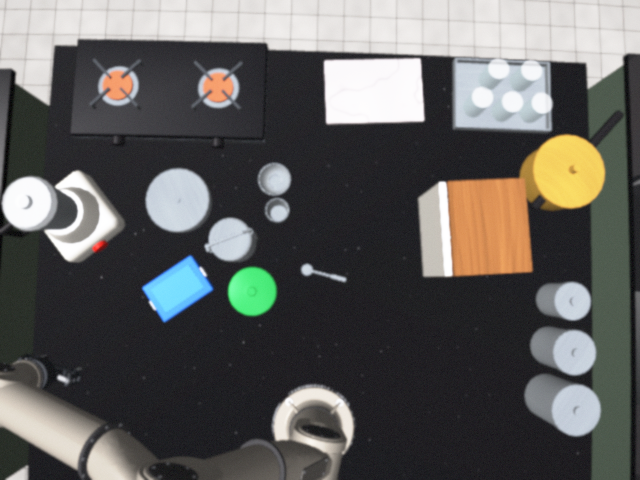

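```bash
python3 - <<'E'
import cv2
a=cv2.imread("pics/top0.png")[160:300,400:560];cv2.imwrite("pics/topz.png",cv2.resize(a,None,fx=5,fy=4.2857,interpolation=cv2.INTER_CUBIC)[:600])
a=cv2.imread("pics/scene0.png")[290:480,350:610];cv2.imwrite("pics/scz.png",cv2.resize(a,None,fx=3,fy=3,interpolation=cv2.INTER_CUBIC))
E
```

```text
(no output)
```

View pics/topz.png

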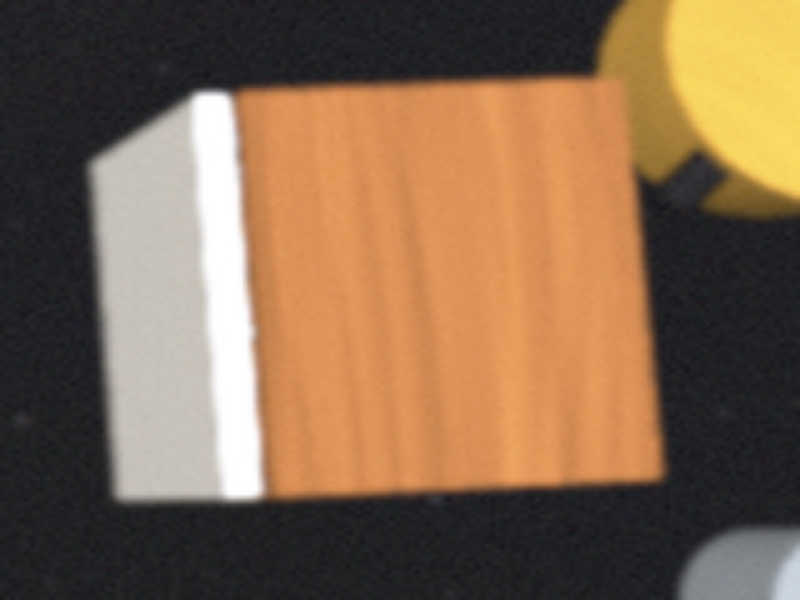

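View pics/scz.png

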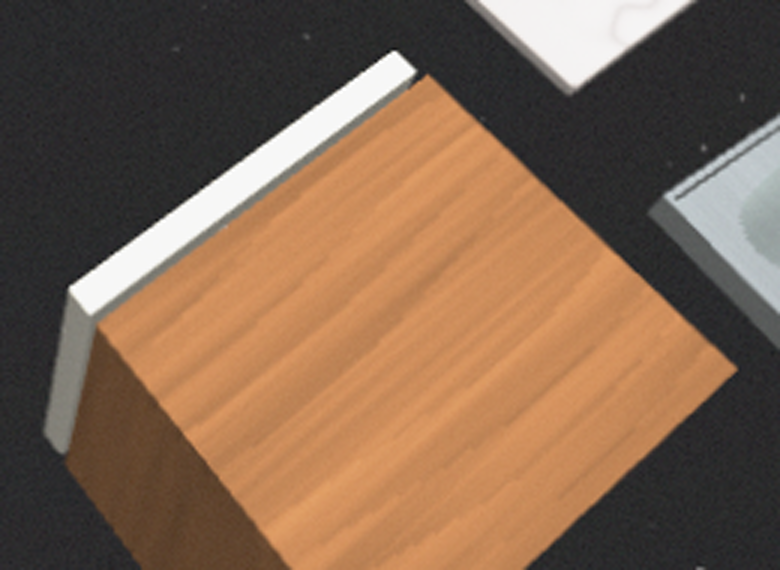

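```bash
cat > h.py <<'E'
import numpy as np,cv2
from station import arm
def ray(n,px,cal=None):
    c=cal or arm.get_calibration(n);K=c["intrinsics"]
    p=cv2.undistortPoints(np.array([[px]],float),K,np.array([c["k1"],0,0,0,0.]))[0,0]
    o=-c["R"].T@c["t"]; return o, c["R"].T@np.array([p[0],p[1],1])
def onz(n,px,z,cal=None):
    o,d=ray(n,px,cal);return o+d*(z-o[2])/d[2]
def proj(n,X,cal=None):
    c=cal or arm.get_calibration(n)
    X=np.array(X,float); 
    return cv2.projectPoints(X.reshape(-1,3),cv2.Rodrigues(c["R"])[0],c["t"],c["intrinsics"],np.array([c["k1"],0,0,0,0.]))[0][:,0]
E
python3 - <<'E'
from h import *
np.set_printoptions(precision=4,suppress=True)
T=lambda u,v:(400+(u+.5)/5-.5,160+(v+.5)/4.2857-.5)
S=lambda u,v:(350+(u+.5)/3-.5,290+(v+.5)/3-.5)
R={}
for k,n,p,z in [("roof HB","top",T(625,77),.28),("roof FB","top",T(665,480),.28),("roof FF","top",T(264,498),.28),("roof HF","top",T(238,92),.28),
 ("door hinge out","top",T(192,92),.278),("door free out","top",T(223,500),.278),
 ("door hinge out S","scene",S(394,51),.278),("door free out S","scene",S(70,288),.278),("door free in S","scene",S(93,316),.278),("door hinge in S","scene",S(416,71),.278),("roof HF S","scene",S(428,75),.28),("roof HB S","scene",S(737,369),.28),("roof FF S","scene",S(98,322),.28)]:
    R[k]=onz(n,p,z);print(k,R[k])
d=lambda a,b:np.linalg.norm(R[a]-R[b])
print(d("roof HB","roof FB"),d("roof HF","roof FF"),d("roof HB","roof HF"),d("roof FB","roof FF"),d("door hinge out","door free out"),d("door hinge out S","door free out S"),d("roof HF S","roof HB S"))
for a,b in [("roof HB","roof FB"),("roof HF","roof FF"),("door hinge out","door free out"),("door hinge out S","door free out S")]:
    v=R[a]-R[b];print(np.degrees(np.arctan2(v[1],v[0])))
for a,b in [("roof HB","roof HF"),("roof FB","roof FF"),("roof HB S","roof HF S")]:
    v=R[a]-R[b];print(np.degrees(np.arctan2(v[1],v[0]))+90)
E
```

```text
roof HB [ 0.707  -0.5217  0.28  ]
roof FB [ 0.4664 -0.541   0.28  ]
roof FF [ 0.4511 -0.3348  0.28  ]
roof HF [ 0.691  -0.3201  0.28  ]
door hinge out [ 0.6906 -0.297   0.278 ]
door free out [ 0.4495 -0.3145  0.278 ]
door hinge out S [ 0.6876 -0.3007  0.278 ]
door free out S [ 0.4528 -0.3177  0.278 ]
door free in S [ 0.4544 -0.3358  0.278 ]
door hinge in S [ 0.6893 -0.3167  0.278 ]
roof HF S [ 0.692  -0.3227  0.28  ]
roof HB S [ 0.7073 -0.5215  0.28  ]
roof FF S [ 0.4543 -0.3401  0.28  ]
0.241286109781686 0.24033528558966943 0.20221922899948885 0.20677760763011205 0.2417672378020008 0.23533848129539817 0.19947891470334803
4.576975722058943
3.4909845067010754
4.154699744965511
4.140776016952639
4.52275896036096
4.248527617472163
4.373471318385739
```

```bash
cat >> h.py <<'E'
from scipy.spatial.transform import Rotation as Rn
np.set_printoptions(precision=4,suppress=True)
th=np.radians(4.25); e=np.array([np.cos(th),np.sin(th),0]); n=np.array([np.sin(th),-np.cos(th),0]); up=np.array([0,0,1.])
H=np.array([.689,-.2988,0])
def cur():
    o=arm.get_obs();q=o["tcp_rot"];return o,o["tcp_pos"],Rn.from_quat([q[1],q[2],q[3],q[0]]).as_matrix()
def goal(t=0,yaw=0): # t tilt toward n, deg
    t=np.radians(t); z=n*np.sin(t)-up*np.cos(t); x=-(n*np.cos(t)+up*np.sin(t)); 
    return np.stack([x,e,z],1)
def row(P,G=None):
    o,p,M=cur(); d=M.T@(np.array(P)-p)/.025
    w=Rn.from_matrix(M.T@(M if G is None else G)).as_rotvec()/np.radians(6)
    print("row d",d,"w",w)
def st():
    o,p,M=cur();print(o["clock"],"p",p,"z",M[:,2],"y",M[:,1],"F",o["wrist_force"],"j",o["joints"],"gap",o["finger_gap"])
    return o,p,M
E
python3 - <<'E'
from h import *
print(arm.tip_reach); st()
row([.2,.645,.42]);row([.48,.3,.42],goal());row([.5,-.15,.42],goal())
E
```

```text
0.008
0.15 p [0.2005 0.6441 0.2385] z [-0.0003 -0.0014 -1.    ] y [ 0.2972  0.9548 -0.0014] F [-0.4798  0.0584 -0.7654] j [-1.3771  0.4776  0.0224  1.5562 -0.0115  1.1093 -0.0831] gap 0.08542491088480833
row d [ 0.0295  0.019  -7.2585] w [0. 0. 0.]
row d [-14.7658  -9.8288  -7.2429] w [-0.0115  0.009  11.4101]
row d [-20.8793 -26.7777  -7.218 ] w [-0.0115  0.009  11.4101]
```

Emit:
send_rows:
  rows:
    - {"dz": -1.5, "hand": 0}
    - {"dz": -3, "hand": 0}
    - {"dz": -4.5, "hand": 0}
    - {"dz": -6, "hand": 0}
    - {"dz": -7.2, "hand": 0}
    - {"dx": -1.5, "dy": -1, "dz": -7.2, "wz": 1, "hand": 0}
    - {"dx": -3, "dy": -2, "dz": -7.2, "wz": 2, "hand": 0}
    - {"dx": -4.5, "dy": -3, "dz": -7.2, "wz": 3, "hand": 0}
    - {"dx": -6, "dy": -4, "dz": -7.2, "wz": 4, "hand": 0}
    - {"dx": -7.5, "dy": -5, "dz": -7.2, "wz": 5, "hand": 0}
    - {"dx": -9, "dy": -6, "dz": -7.2, "wz": 6, "hand": 0}
    - {"dx": -10.5, "dy": -7, "dz": -7.2, "wz": 7, "hand": 0}
    - {"dx": -12, "dy": -8, "dz": -7.2, "wz": 8, "hand": 0}
    - {"dx": -13.5, "dy": -9, "dz": -7.2, "wz": 9, "hand": 0}
    - {"dx": -14.8, "dy": -9.8, "dz": -7.2, "wz": 10, "hand": 0}
    - {"dx": -14.8, "dy": -9.8, "dz": -7.2, "wz": 11.4, "hand": 0}

```text
invalid input
```

```bash
python3 - <<'E'
from h import *
st()
row([.48,-.15,.36],goal(0));row([.48,-.15,.36],goal(40))
E
```

```text
0.15 p [0.2005 0.6441 0.2385] z [-0.0003 -0.0014 -1.    ] y [ 0.2972  0.9548 -0.0014] F [-0.4798  0.0584 -0.7654] j [-1.3771  0.4776  0.0224  1.5562 -0.0115  1.1093 -0.0831] gap 0.08542491088480833
row d [-20.1152 -27.012   -4.8177] w [-0.0115  0.009  11.4101]
row d [-20.1152 -27.012   -4.8177] w [ 3.9634 -5.8329 10.9236]
```

Emit:
send_rows:
  rows:
    - {"dx": 0, "dy": 0, "dz": -1.5, "wx": 0, "wy": 0, "wz": 0, "hand": 0}
    - {"dx": 0, "dy": 0, "dz": -3, "wx": 0, "wy": 0, "wz": 0, "hand": 0}
    - {"dx": 0, "dy": 0, "dz": -4.5, "wx": 0, "wy": 0, "wz": 0, "hand": 0}
    - {"dx": 0, "dy": 0, "dz": -6, "wx": 0, "wy": 0, "wz": 0, "hand": 0}
    - {"dx": 0, "dy": 0, "dz": -7.2, "wx": 0, "wy": 0, "wz": 0, "hand": 0}

```text
clock: 0.57
tcp_pos: [0.2006, 0.6444, 0.4217]
tcp_rot: [0.0, 0.15, 0.989, 0.0]
wrist_force: [0.0, 0.3, 1.2]
finger_gap: 0.0253
```

Emit:
send_rows:
  rows:
    - {"dx": -1.5, "dy": -1, "dz": 0, "wx": 0, "wy": 0, "wz": 1, "hand": 0}
    - {"dx": -3, "dy": -2, "dz": 0, "wx": 0, "wy": 0, "wz": 2, "hand": 0}
    - {"dx": -4.5, "dy": -3, "dz": 0, "wx": 0, "wy": 0, "wz": 3, "hand": 0}
    - {"dx": -6, "dy": -4, "dz": 0, "wx": 0, "wy": 0, "wz": 4, "hand": 0}
    - {"dx": -7.5, "dy": -5, "dz": 0, "wx": 0, "wy": 0, "wz": 5, "hand": 0}
    - {"dx": -9, "dy": -6, "dz": 0, "wx": 0, "wy": 0, "wz": 6, "hand": 0}
    - {"dx": -10.5, "dy": -7, "dz": 0, "wx": 0, "wy": 0, "wz": 7, "hand": 0}
    - {"dx": -12, "dy": -8, "dz": 0, "wx": 0, "wy": 0, "wz": 8, "hand": 0}
    - {"dx": -13.5, "dy": -9, "dz": 0, "wx": 0, "wy": 0, "wz": 9, "hand": 0}
    - {"dx": -14.8, "dy": -9.8, "dz": 0, "wx": 0, "wy": 0, "wz": 10, "hand": 0}
    - {"dx": -14.8, "dy": -9.8, "dz": 0, "wx": 0, "wy": 0, "wz": 11.4, "hand": 0}
    - {"dx": -14.8, "dy": -9.8, "dz": 0, "wx": 0, "wy": 0, "wz": 11.4, "hand": 0}

```text
clock: 1.57
tcp_pos: [0.4854, 0.2932, 0.4218]
tcp_rot: [0.001, 0.686, 0.727, 0.0]
wrist_force: [-0.9, -0.7, 0.4]
finger_gap: -0.0001
```

```bash
python3 - <<'E'
from h import *
st()
row([.48,-.15,.36],goal(0));row([.48,-.15,.36],goal(40))
E
```

```text
1.5667 p [0.4854 0.2932 0.4218] z [ 0.0023 -0.0015 -1.    ] y [0.9983 0.0579 0.0022] F [-0.8725 -0.6967  0.4369] j [-1.0015  0.1791  0.4145  1.5808 -0.0703  1.396  -0.5228] gap -0.00012958784201660885
row d [-17.6833  -1.2463   2.4974] w [ 0.0211  0.0162 -0.1555]
row d [-17.6833  -1.2463   2.4974] w [-0.034  -6.6503 -0.1565]
```

Emit:
send_rows:
  rows:
    - {"dx": -1.5, "dy": -0.1, "dz": 0, "wx": 0, "wy": 0, "wz": -0.1, "hand": 0}
    - {"dx": -3, "dy": -0.2, "dz": 0, "wx": 0, "wy": 0, "wz": -0.15, "hand": 0}
    - {"dx": -4.5, "dy": -0.3, "dz": 0, "wx": 0, "wy": 0, "wz": -0.15, "hand": 0}
    - {"dx": -6, "dy": -0.4, "dz": 0, "wx": 0, "wy": 0, "wz": -0.15, "hand": 0}
    - {"dx": -7.5, "dy": -0.5, "dz": 0, "wx": 0, "wy": 0, "wz": -0.15, "hand": 0}
    - {"dx": -9, "dy": -0.6, "dz": 0, "wx": 0, "wy": -0.5, "wz": -0.15, "hand": 0}
    - {"dx": -10.5, "dy": -0.7, "dz": 0, "wx": 0, "wy": -1.2, "wz": -0.15, "hand": 0}
    - {"dx": -12, "dy": -0.8, "dz": 0.5, "wx": 0, "wy": -2, "wz": -0.15, "hand": 0}
    - {"dx": -13.5, "dy": -0.9, "dz": 1, "wx": 0, "wy": -3, "wz": -0.15, "hand": 0}
    - {"dx": -15, "dy": -1, "dz": 1.5, "wx": 0, "wy": -4, "wz": -0.15, "hand": 0}
    - {"dx": -16.5, "dy": -1.1, "dz": 2, "wx": 0, "wy": -5, "wz": -0.15, "hand": 0}
    - {"dx": -17.5, "dy": -1.2, "dz": 2.5, "wx": 0, "wy": -5.8, "wz": -0.15, "hand": 0}
    - {"dx": -17.7, "dy": -1.25, "dz": 2.5, "wx": 0, "wy": -6.65, "wz": -0.15, "hand": 0}
    - {"dx": -17.7, "dy": -1.25, "dz": 2.5, "wx": 0, "wy": -6.65, "wz": -0.15, "hand": 0}

```text
clock: 2.73
tcp_pos: [0.4784, -0.1497, 0.3577]
tcp_rot: [0.249, 0.638, 0.689, -0.237]
wrist_force: [0.7, 0.6, -0.0]
finger_gap: 0.0
```

```bash
python3 - <<'E'
from h import *
st()
P=H-.195*e+up*.249; print(P)
row(P-n*.05,goal(40))
cv2.imwrite("pics/w1.png",arm.camera("wrist"));cv2.imwrite("pics/s1.png",arm.camera("scene"))
E
```

```text
2.7333 p [ 0.4784 -0.1497  0.3577] z [ 0.0416 -0.6445 -0.7635] y [ 0.9972  0.0743 -0.0084] F [ 0.7177  0.6483 -0.01  ] j [-0.7805  0.0786  0.568   2.0072  0.6871  1.2701 -0.4135] gap 1.8870686275513757e-05
[ 0.4945 -0.3133  0.249 ]
row d [-0.6823  0.1931  6.2707] w [-0.0601  0.0378  0.0531]
```

View pics/w1.png

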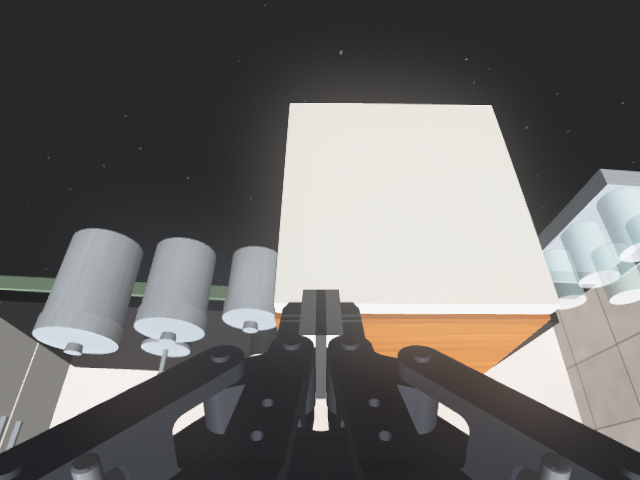

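View pics/s1.png

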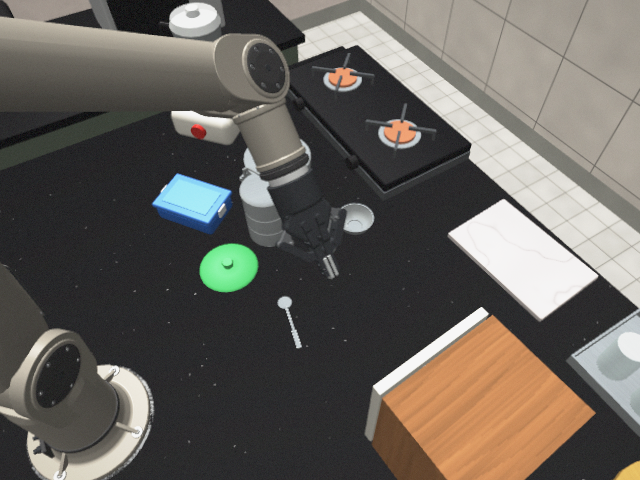

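```bash
python3 - <<'E'
from h import *
print(onz("wrist",(275,304),.278),onz("wrist",(556,304),.278), onz("wrist",(290,104),.022),onz("wrist",(491,105),.022))
print(H-.238*e)
E
```

```text
[ 0.4539 -0.3173  0.278 ] [ 0.6867 -0.2996  0.278 ] [ 0.4541 -0.3173  0.022 ] [ 0.6916 -0.2988  0.022 ]
[ 0.4517 -0.3164  0.    ]
```

Emit:
send_rows:
  rows:
    - {"dx": -0.2, "dy": 0, "dz": 1.3, "wx": 0, "wy": 0, "wz": 0, "hand": 0}
    - {"dx": -0.3, "dy": 0.1, "dz": 2.6, "wx": 0, "wy": 0, "wz": 0, "hand": 0}
    - {"dx": -0.5, "dy": 0.2, "dz": 3.9, "wx": 0, "wy": 0, "wz": 0, "hand": 0}
    - {"dx": -0.6, "dy": 0.2, "dz": 5.2, "wx": 0, "wy": 0, "wz": 0, "hand": 0}
    - {"dx": -0.7, "dy": 0.2, "dz": 6.3, "wx": 0, "wy": 0, "wz": 0, "hand": 0}
    - {"dx": -0.7, "dy": 0.2, "dz": 6.3, "wx": 0, "wy": 0, "wz": 0, "hand": 0}

```text
clock: 3.33
tcp_pos: [0.4913, -0.2663, 0.2485]
tcp_rot: [0.247, 0.641, 0.688, -0.235]
wrist_force: [-0.5, -0.7, 0.3]
finger_gap: 0.0001
```

```bash
python3 - <<'E'
from h import *
st()
P=H-.195*e+up*.249
for k in (.016,.013,.010,.006,.0): row(P-n*k,goal(40))
E
```

```text
3.3333 p [ 0.4913 -0.2663  0.2485] z [ 0.0393 -0.6398 -0.7676] y [ 0.9976  0.0689 -0.0064] F [-0.4717 -0.6596  0.3443] j [-0.5647  0.2832  0.6722  2.1041  0.7159  0.8443 -0.3452] gap 0.00012894061901002515
row d [-0.969  -0.0042  0.7806] w [-0.0784 -0.0231  0.0008]
row d [-1.0611 -0.0036  0.8575] w [-0.0784 -0.0231  0.0008]
row d [-1.1533 -0.003   0.9344] w [-0.0784 -0.0231  0.0008]
row d [-1.2761 -0.0021  1.0369] w [-0.0784 -0.0231  0.0008]
row d [-1.4603 -0.0009  1.1908] w [-0.0784 -0.0231  0.0008]
```

Emit:
send_rows:
  rows:
    - {"dx": -0.35, "dy": 0, "dz": 0.28, "wx": -0.08, "wy": 0, "wz": 0, "hand": 0}
    - {"dx": -0.7, "dy": 0, "dz": 0.56, "wx": -0.08, "wy": 0, "wz": 0, "hand": 0}
    - {"dx": -0.97, "dy": 0, "dz": 0.78, "wx": -0.08, "wy": 0, "wz": 0, "hand": 0}
    - {"dx": -0.97, "dy": 0, "dz": 0.78, "wx": -0.08, "wy": 0, "wz": 0, "hand": 0}

```text
clock: 3.67
tcp_pos: [0.4938, -0.299, 0.2504]
tcp_rot: [0.25, 0.641, 0.688, -0.231]
wrist_force: [0.1, -0.2, 0.1]
finger_gap: -0.0003
```

Emit:
send_rows:
  rows:
    - {"dx": -0.03, "dy": 0, "dz": 0.025, "wx": 0, "wy": 0, "wz": 0, "hand": 0}
    - {"dx": -0.06, "dy": 0, "dz": 0.05, "wx": 0, "wy": 0, "wz": 0, "hand": 0}

```text
clock: 3.83
tcp_pos: [0.4947, -0.3006, 0.251]
tcp_rot: [0.251, 0.641, 0.688, -0.231]
wrist_force: [1.2, -0.1, -0.1]
finger_gap: -0.0001
```

Emit:
send_rows:
  rows:
    - {"dx": -0.03, "dy": 0, "dz": 0.025, "wx": 0, "wy": 0, "wz": 0, "hand": 0}
    - {"dx": -0.06, "dy": 0, "dz": 0.05, "wx": 0, "wy": 0, "wz": 0, "hand": 0}

```text
clock: 4.0
tcp_pos: [0.4952, -0.3015, 0.2509]
tcp_rot: [0.251, 0.641, 0.688, -0.23]
wrist_force: [-3.3, 5.7, 3.8]
finger_gap: 0.0
```

Emit:
send_rows:
  rows:
    - {"dx": -0.03, "dy": 0, "dz": 0.025, "wx": 0, "wy": 0, "wz": 0, "hand": 0}
    - {"dx": -0.06, "dy": 0, "dz": 0.05, "wx": 0, "wy": 0, "wz": 0, "hand": 0}

```text
clock: 4.17
tcp_pos: [0.4955, -0.3022, 0.2506]
tcp_rot: [0.25, 0.64, 0.689, -0.23]
wrist_force: [-4.1, 8.1, 4.4]
finger_gap: 0.0004
```

Emit:
send_rows:
  rows:
    - {"dx": -0.03, "dy": 0, "dz": 0.025, "wx": 0, "wy": 0, "wz": 0, "hand": 0}
    - {"dx": -0.06, "dy": 0, "dz": 0.05, "wx": 0, "wy": 0, "wz": 0, "hand": 0}

```text
clock: 4.33
tcp_pos: [0.4957, -0.3028, 0.2503]
tcp_rot: [0.25, 0.64, 0.69, -0.23]
wrist_force: [-3.8, 7.2, 5.5]
finger_gap: 0.0001
```

Emit:
send_rows:
  rows:
    - {"dx": -0.04, "dy": 0, "dz": 0.03, "wx": 0, "wy": 0, "wz": 0, "hand": 0}
    - {"dx": -0.09, "dy": 0, "dz": 0.07, "wx": 0, "wy": 0, "wz": 0, "hand": 0}
    - {"dx": -0.12, "dy": 0, "dz": 0.1, "wx": 0, "wy": 0, "wz": 0, "hand": 0}

```text
clock: 4.58
tcp_pos: [0.4963, -0.3051, 0.2499]
tcp_rot: [0.249, 0.639, 0.69, -0.229]
wrist_force: [-4.4, 12.8, 6.8]
finger_gap: 0.0001
```

```bash
python3 - <<'E'
from h import *
st()
E
```

```text
4.5833 p [ 0.4963 -0.3051  0.2499] z [ 0.051  -0.6351 -0.7707] y [0.997  0.0771 0.0025] F [-4.3595 12.8412  6.79  ] j [-0.4885  0.297   0.6865  2.0852  0.7177  0.7804 -0.2744] gap 8.337434853592457e-05
```

Emit:
send_rows:
  rows:
    - {"dx": 0.9, "dy": 0, "dz": -0.75, "wx": 0, "wy": 0, "wz": 0, "hand": 0}
    - {"dx": 1.9, "dy": 0, "dz": -1.55, "wx": 0, "wy": 0, "wz": 0, "hand": 0}
    - {"dx": 3.0, "dy": 0, "dz": -2.5, "wx": 0, "wy": 0, "wz": 0, "hand": 0}
    - {"dx": 4.0, "dy": 0, "dz": -3.3, "wx": 0, "wy": 0, "wz": 0, "hand": 0}
    - {"dx": 4.0, "dy": 0, "dz": -3.3, "wx": 0, "wy": 0, "wz": 0, "hand": 0}
    - {"dx": 4.0, "dy": 0, "dz": -3.3, "wx": 0, "wy": 0, "wz": 0, "hand": 0}
    - {"dx": 4.0, "dy": 0, "dz": -3.3, "wx": 0, "wy": 0, "wz": 0, "hand": 0}
    - {"dx": 4.0, "dy": 0, "dz": -3.3, "wx": 0, "wy": 0, "wz": 0, "hand": 0}
    - {"dx": 4.0, "dy": 0, "dz": -3.3, "wx": 0, "wy": 0, "wz": 0, "hand": 0}
    - {"dx": 4.0, "dy": 0, "dz": -3.3, "wx": 0, "wy": 0, "wz": 0, "hand": 0}
    - {"dx": 4.0, "dy": 0, "dz": -3.3, "wx": 0, "wy": 0, "wz": 0, "hand": 0}
    - {"dx": 4.0, "dy": 0, "dz": -3.3, "wx": 0, "wy": 0, "wz": 0, "hand": 0}

```text
clock: 5.58
tcp_pos: [0.4861, -0.1764, 0.2498]
tcp_rot: [0.249, 0.64, 0.69, -0.229]
wrist_force: [0.1, -0.8, -0.2]
finger_gap: -0.0
```

```bash
python3 - <<'E'
from h import *
st()
a=arm.camera("top");b=arm.camera("scene");cv2.imwrite("pics/s2.png",b);cv2.imwrite("pics/t2.png",cv2.resize(a[150:300,380:580],None,fx=4,fy=4,interpolation=cv2.INTER_CUBIC))
E
```

```text
5.5833 p [ 0.4861 -0.1764  0.2498] z [ 0.0504 -0.6352 -0.7707] y [0.9971 0.0762 0.0024] F [ 0.0881 -0.777  -0.1953] j [-0.7161  0.2471  0.6166  2.1253  0.6875  0.9643 -0.4819] gap -2.3281232741723866e-05
```

View pics/t2.png

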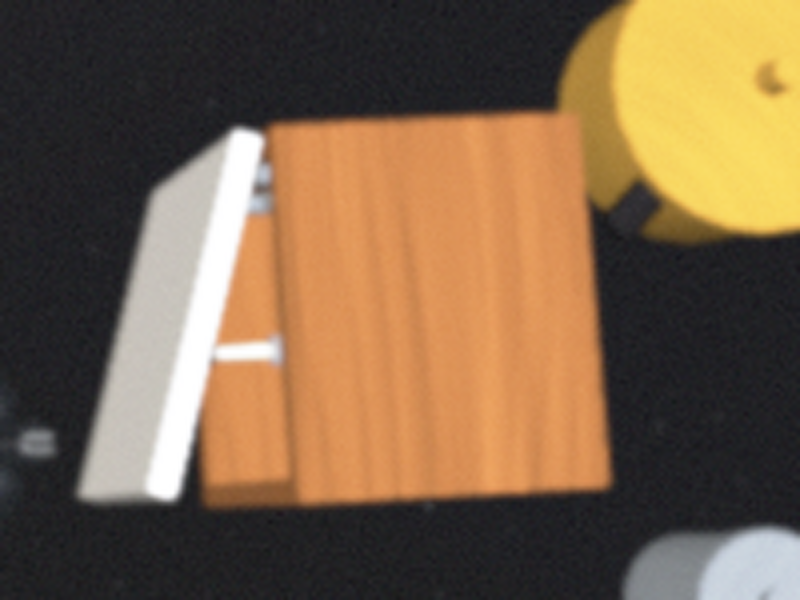

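View pics/s2.png

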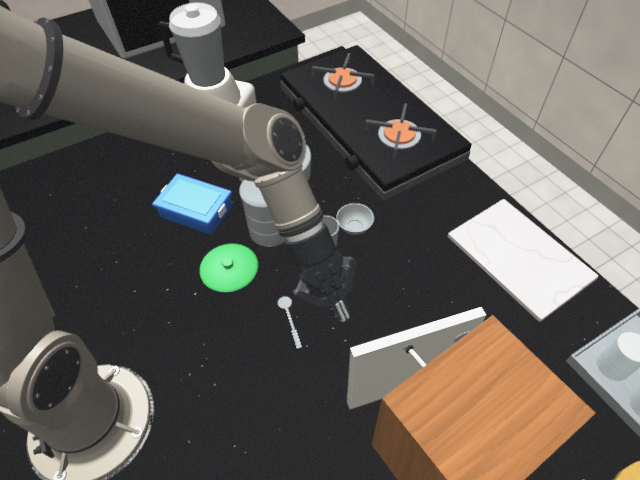

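```bash
cat >> h.py <<'E'
def dp(phi,r,dep,z):
    f=-e*np.cos(phi)-n*np.sin(phi); i=n*np.cos(phi)-e*np.sin(phi)
    return H*[1,1,0]+r*f+dep*i+up*z
E
python3 - <<'E'
from h import *
T=lambda u,v:(380+(u+.5)/4-.5,150+(v+.5)/4-.5)
a=onz("top",T(180,499),.278); b=onz("top",T(263,142),.278)
c=onz("top",T(147,494),.278); d=onz("top",T(235,128),.278); v=c-d;w=a-b
for x in (v,w): print(np.linalg.norm(x),np.arccos(x@-e/np.linalg.norm(x)))
print(a,c,dp(.3,.238,.018,.278),dp(.3,.238,0,.278))
P=dp(.3,.215,.048,.35);print(P)
M=cur()[2]
row(cur()[1]+[0,0,.10],goal(0));row(P,goal(0))
E
```

```text
0.23970380535413172 0.3012080215777849
0.23341406929803776 0.29504477254026623
[ 0.4531 -0.2649  0.278 ] [ 0.4557 -0.244   0.278 ] [ 0.453  -0.2631  0.278 ] [ 0.457  -0.2455  0.278 ]
[ 0.4687 -0.2974  0.35  ]
row d [-2.5486  0.0096 -3.0829] w [0.0308 6.5967 0.0161]
row d [-6.2457 -1.0607 -0.0424] w [0.0308 6.5967 0.0161]
```

Emit:
send_rows:
  rows:
    - {"dx": -0.6, "dy": 0, "dz": -0.75, "wx": 0, "wy": 0.8, "wz": 0, "hand": 0}
    - {"dx": -1.2, "dy": 0, "dz": -1.5, "wx": 0, "wy": 1.8, "wz": 0, "hand": 0}
    - {"dx": -1.8, "dy": 0, "dz": -2.3, "wx": 0, "wy": 2.8, "wz": 0, "hand": 0}
    - {"dx": -2.5, "dy": 0, "dz": -3.1, "wx": 0, "wy": 3.8, "wz": 0, "hand": 0}
    - {"dx": -2.5, "dy": 0, "dz": -3.1, "wx": 0, "wy": 4.8, "wz": 0, "hand": 0}
    - {"dx": -2.5, "dy": 0, "dz": -3.1, "wx": 0, "wy": 5.8, "wz": 0, "hand": 0}
    - {"dx": -2.5, "dy": 0, "dz": -3.1, "wx": 0, "wy": 6.6, "wz": 0, "hand": 0}
    - {"dx": -3.4, "dy": -0.3, "dz": -2.4, "wx": 0, "wy": 6.6, "wz": 0, "hand": 0}
    - {"dx": -4.3, "dy": -0.6, "dz": -1.6, "wx": 0, "wy": 6.6, "wz": 0, "hand": 0}
    - {"dx": -5.3, "dy": -0.8, "dz": -0.8, "wx": 0, "wy": 6.6, "wz": 0, "hand": 0}
    - {"dx": -6.25, "dy": -1.06, "dz": -0.04, "wx": 0, "wy": 6.6, "wz": 0, "hand": 0}
    - {"dx": -6.25, "dy": -1.06, "dz": -0.04, "wx": 0, "wy": 6.6, "wz": 0, "hand": 0}
    - {"dx": -6.25, "dy": -1.06, "dz": -0.04, "wx": 0, "wy": 6.6, "wz": 0, "hand": 0}

```text
clock: 6.77
tcp_pos: [0.4676, -0.2996, 0.3499]
tcp_rot: [0.001, 0.681, 0.732, 0.0]
wrist_force: [0.7, -0.1, -0.4]
finger_gap: 0.0003
```

```bash
python3 - <<'E'
from h import *
st()
P=dp(.3,.215,.048,.25)
row(P,goal(0))
cv2.imwrite("pics/s3.png",arm.camera("scene"))
cv2.imwrite("pics/t3.png",cv2.resize(arm.camera("top")[150:300,380:580],None,fx=4,fy=4,interpolation=cv2.INTER_CUBIC))
E
```

```text
6.7667 p [ 0.4676 -0.2996  0.3499] z [ 0.0017 -0.0003 -1.    ] y [0.9974 0.0722 0.0016] F [ 0.7341 -0.0772 -0.4309] j [-0.1972  0.2265  0.7952  1.7408 -0.1708  1.2438  0.7124] gap 0.0002624200056940712
row d [0.086  0.0439 3.9979] w [ 0.0155  0.0042 -0.0185]
```

View pics/s3.png

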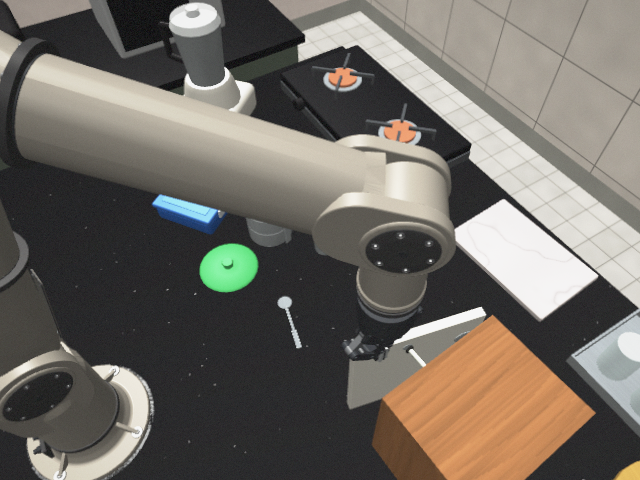

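Emit:
send_rows:
  rows:
    - {"dx": 0.1, "dy": 0.05, "dz": 1, "wx": 0, "wy": 0, "wz": 0, "hand": 0}
    - {"dx": 0.1, "dy": 0.05, "dz": 2, "wx": 0, "wy": 0, "wz": 0, "hand": 0}
    - {"dx": 0.1, "dy": 0.05, "dz": 3, "wx": 0, "wy": 0, "wz": 0, "hand": 0}
    - {"dx": 0.1, "dy": 0.05, "dz": 4, "wx": 0, "wy": 0, "wz": 0, "hand": 0}
    - {"dx": 0.1, "dy": 0.05, "dz": 4, "wx": 0, "wy": 0, "wz": 0, "hand": 0}

```text
clock: 7.28
tcp_pos: [0.4685, -0.2904, 0.2454]
tcp_rot: [-0.004, 0.678, 0.735, 0.0]
wrist_force: [-0.7, 1.4, -0.3]
finger_gap: -0.0
```

```bash
python3 - <<'E'
from h import *
st()
cv2.imwrite("pics/s4.png",cv2.resize(arm.camera("scene")[280:430,300:500],None,fx=4,fy=4))
for phi in np.arange(.4,1.66,.1): # contact depth: finger half 14.5 by 11, yaw fixed
    hd=11*abs(np.cos(phi))+14.5*abs(np.sin(phi))
    print(round(phi,2),end=" ");row(dp(phi,.215,.018+hd/1000,.25),goal(0))
E
```

```text
7.2833 p [ 0.4685 -0.2904  0.2454] z [-0.0052  0.0049 -1.    ] y [ 0.9967  0.0805 -0.0048] F [-0.7428  1.3978 -0.2941] j [-0.1545  0.3294  0.751   1.8795 -0.2604  1.0396  0.7854] gap -2.213692391723802e-05
0.4 row d [ 1.1671  0.2956 -0.0803] w [-0.0223 -0.0348  0.0535]
0.5 row d [ 1.9695  0.5365 -0.078 ] w [-0.0223 -0.0348  0.0535]
0.6 row d [ 2.7511  0.8573 -0.0759] w [-0.0223 -0.0348  0.0535]
0.7 row d [ 3.5036  1.257  -0.074 ] w [-0.0223 -0.0348  0.0535]
0.8 row d [ 4.2187  1.7334 -0.0725] w [-0.0223 -0.0348  0.0535]
0.9 row d [ 4.8881  2.2838 -0.0714] w [-0.0223 -0.0348  0.0535]
1.0 row d [ 5.5035  2.904  -0.0706] w [-0.0223 -0.0348  0.0535]
1.1 row d [ 6.0569  3.5892 -0.0701] w [-0.0223 -0.0348  0.0535]
1.2 row d [ 6.541   4.3332 -0.0701] w [-0.0223 -0.0348  0.0535]
1.3 row d [ 6.9486  5.1292 -0.0705] w [-0.0223 -0.0348  0.0535]
1.4 row d [ 7.2735  5.969  -0.0712] w [-0.0223 -0.0348  0.0535]
1.5 row d [ 7.5103  6.8438 -0.0724] w [-0.0223 -0.0348  0.0535]
1.6 row d [ 7.6557  7.7184 -0.0739] w [-0.0223 -0.0348  0.0535]
```

View pics/s4.png

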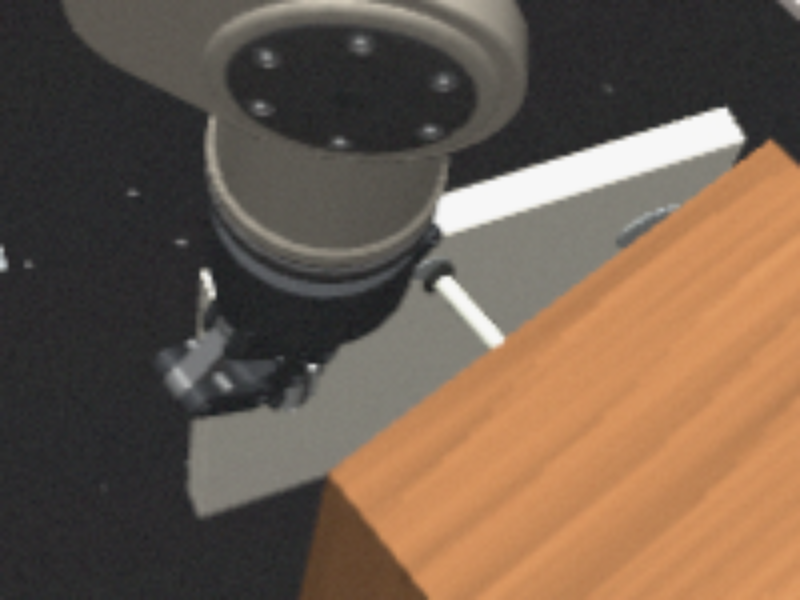

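Emit:
send_rows:
  rows:
    - {"dx": 0.4, "dy": 0.1, "dz": -0.1, "wx": 0, "wy": 0, "wz": 0, "hand": 0}
    - {"dx": 0.8, "dy": 0.2, "dz": -0.1, "wx": 0, "wy": 0, "wz": 0, "hand": 0}
    - {"dx": 1.17, "dy": 0.3, "dz": -0.1, "wx": 0, "wy": 0, "wz": 0, "hand": 0}
    - {"dx": 1.57, "dy": 0.42, "dz": -0.1, "wx": 0, "wy": 0, "wz": 0, "hand": 0}
    - {"dx": 1.97, "dy": 0.54, "dz": -0.1, "wx": 0, "wy": 0, "wz": 0, "hand": 0}
    - {"dx": 2.36, "dy": 0.7, "dz": -0.1, "wx": 0, "wy": 0, "wz": 0, "hand": 0}
    - {"dx": 2.75, "dy": 0.86, "dz": -0.1, "wx": 0, "wy": 0, "wz": 0, "hand": 0}
    - {"dx": 3.13, "dy": 1.06, "dz": -0.1, "wx": 0, "wy": 0, "wz": 0, "hand": 0}
    - {"dx": 3.5, "dy": 1.26, "dz": -0.1, "wx": 0, "wy": 0, "wz": 0, "hand": 0}

```text
clock: 8.08
tcp_pos: [0.4943, -0.2008, 0.2507]
tcp_rot: [-0.002, 0.678, 0.735, 0.0]
wrist_force: [-0.4, -2.9, 1.4]
finger_gap: -0.0003
```

```bash
python3 - <<'E'
from h import *
st()
cv2.imwrite("pics/s5.png",arm.camera("scene"))
for phi in np.arange(.8,1.66,.1):
    hd=11*abs(np.cos(phi))+14.5*abs(np.sin(phi))
    print(round(phi,2),end=" ");row(dp(phi,.215,.018+hd/1000,.25),goal(0))
E
```

```text
8.0833 p [ 0.4943 -0.2008  0.2507] z [-0.0027  0.0034 -1.    ] y [ 0.9968  0.08   -0.0024] F [-0.3897 -2.8793  1.4027] j [-0.3325  0.2793  0.7352  1.9145 -0.2197  1.0322  0.578 ] gap -0.00028675001534623866
0.8 row d [0.5797 0.4035 0.0181] w [-0.0226 -0.0484  0.0841]
0.9 row d [1.2473 0.9559 0.0202] w [-0.0226 -0.0484  0.0841]
1.0 row d [1.8607 1.5781 0.0218] w [-0.0226 -0.0484  0.0841]
1.1 row d [2.412  2.2651 0.023 ] w [-0.0226 -0.0484  0.0841]
1.2 row d [2.8936 3.0107 0.0237] w [-0.0226 -0.0484  0.0841]
1.3 row d [3.2986 3.8079 0.0239] w [-0.0226 -0.0484  0.0841]
1.4 row d [3.6209 4.6488 0.0236] w [-0.0226 -0.0484  0.0841]
1.5 row d [3.8549 5.5244 0.0227] w [-0.0226 -0.0484  0.0841]
1.6 row d [3.9975 6.3994 0.0214] w [-0.0226 -0.0484  0.0841]
```

View pics/s5.png

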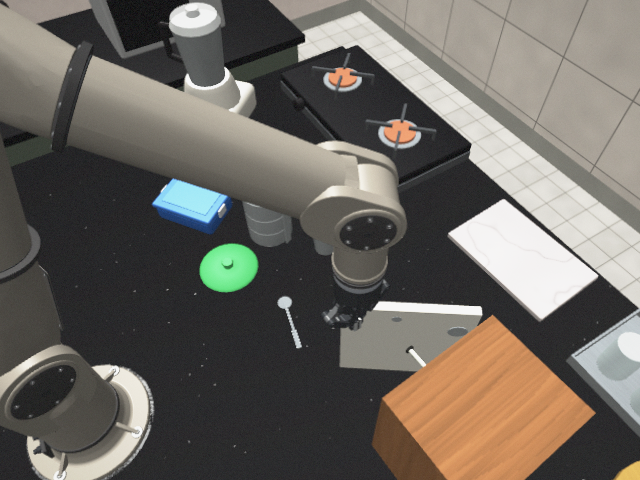

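Emit:
send_rows:
  rows:
    - {"dx": 0.3, "dy": 0.2, "dz": 0, "wx": 0, "wy": 0, "wz": 0, "hand": 0}
    - {"dx": 0.58, "dy": 0.4, "dz": 0, "wx": 0, "wy": 0, "wz": 0, "hand": 0}
    - {"dx": 0.91, "dy": 0.68, "dz": 0, "wx": 0, "wy": 0, "wz": 0, "hand": 0}
    - {"dx": 1.25, "dy": 0.96, "dz": 0, "wx": 0, "wy": 0, "wz": 0, "hand": 0}
    - {"dx": 1.56, "dy": 1.27, "dz": 0, "wx": 0, "wy": 0, "wz": 0, "hand": 0}
    - {"dx": 1.86, "dy": 1.58, "dz": 0, "wx": 0, "wy": 0, "wz": 0, "hand": 0}
    - {"dx": 2.14, "dy": 1.92, "dz": 0, "wx": 0, "wy": 0, "wz": 0, "hand": 0}
    - {"dx": 2.41, "dy": 2.27, "dz": 0, "wx": 0, "wy": 0, "wz": 0, "hand": 0}
    - {"dx": 2.65, "dy": 2.64, "dz": 0, "wx": 0, "wy": 0, "wz": 0, "hand": 0}
    - {"dx": 2.89, "dy": 3.01, "dz": 0, "wx": 0, "wy": 0, "wz": 0, "hand": 0}
    - {"dx": 3.1, "dy": 3.41, "dz": 0, "wx": 0, "wy": 0, "wz": 0, "hand": 0}
    - {"dx": 3.3, "dy": 3.81, "dz": 0, "wx": 0, "wy": 0, "wz": 0, "hand": 0}
    - {"dx": 3.46, "dy": 4.23, "dz": 0, "wx": 0, "wy": 0, "wz": 0, "hand": 0}
    - {"dx": 3.62, "dy": 4.65, "dz": 0, "wx": 0, "wy": 0, "wz": 0, "hand": 0}
    - {"dx": 3.74, "dy": 5.08, "dz": 0, "wx": 0, "wy": 0, "wz": 0, "hand": 0}
    - {"dx": 3.8, "dy": 5.3, "dz": 0, "wx": 0, "wy": 0, "wz": 0, "hand": 0}
    - {"dx": 3.85, "dy": 5.52, "dz": 0, "wx": 0, "wy": 0, "wz": 0, "hand": 0}
    - {"dx": 3.9, "dy": 5.7, "dz": 0, "wx": 0, "wy": 0, "wz": 0, "hand": 0}
    - {"dx": 3.95, "dy": 5.85, "dz": 0, "wx": 0, "wy": 0, "wz": 0, "hand": 0}
    - {"dx": 3.95, "dy": 5.85, "dz": 0, "wx": 0, "wy": 0, "wz": 0, "hand": 0}

```text
clock: 9.8
tcp_pos: [0.6337, -0.0874, 0.2505]
tcp_rot: [-0.003, 0.677, 0.736, 0.001]
wrist_force: [-0.4, -0.2, -0.4]
finger_gap: -0.0002
```

```bash
python3 - <<'E'
from h import *
st()
cv2.imwrite("pics/s6.png",arm.camera("scene"))
cv2.imwrite("pics/t6.png",cv2.resize(arm.camera("top")[150:300,340:540],None,fx=4,fy=4,interpolation=cv2.INTER_CUBIC))
E
```

```text
9.8 p [ 0.6337 -0.0874  0.2505] z [-0.0023  0.005  -1.    ] y [ 0.9965  0.0833 -0.0019] F [-0.3688 -0.181  -0.366 ] j [-0.4257  0.4727  0.6571  1.6638 -0.3197  1.1172  0.4045] gap -0.0001634381948286582
```

View pics/s6.png

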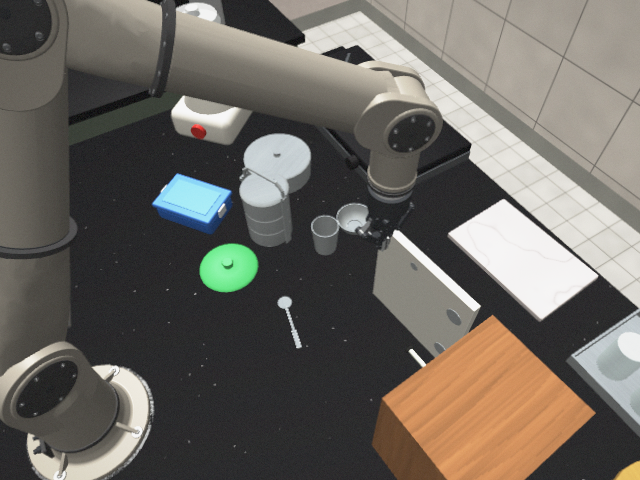

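View pics/t6.png

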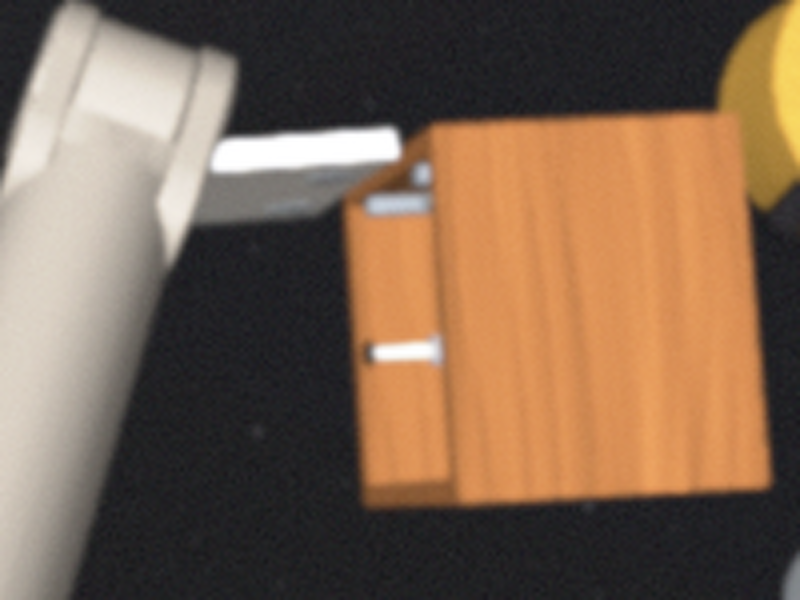

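Emit:
send_rows:
  rows:
    - {"dx": 0, "dy": -0.7, "dz": 0, "wx": 0, "wy": 0, "wz": 0, "hand": 0}
    - {"dx": 0, "dy": -1.5, "dz": 0, "wx": 0, "wy": 0, "wz": 0, "hand": 0}
    - {"dx": 0, "dy": -2, "dz": -1, "wx": 0, "wy": 0, "wz": 0, "hand": 0}
    - {"dx": 0.5, "dy": -2, "dz": -2.2, "wx": 0, "wy": 0, "wz": 0, "hand": 0}
    - {"dx": 1, "dy": -2, "dz": -3.4, "wx": 0, "wy": 0, "wz": 0, "hand": 0}
    - {"dx": 2.5, "dy": -2, "dz": -4.6, "wx": 0, "wy": 0, "wz": 0, "hand": 0}
    - {"dx": 4, "dy": -2, "dz": -5.5, "wx": 0, "wy": 0, "wz": 0, "hand": 0}
    - {"dx": 5.5, "dy": -2, "dz": -6, "wx": 0, "wy": 0, "wz": 0, "hand": 0}
    - {"dx": 7, "dy": -2, "dz": -6, "wx": 0, "wy": 0, "wz": 0, "hand": 0}
    - {"dx": 8, "dy": -2, "dz": -6, "wx": 0, "wy": 0, "wz": 0, "hand": 0}
    - {"dx": 8, "dy": -2, "dz": -6, "wx": 0, "wy": 0, "wz": 0, "hand": 0}
    - {"dx": 8, "dy": -2, "dz": -6, "wx": 0, "wy": 0, "wz": 0, "hand": 0}

```text
clock: 10.9
tcp_pos: [0.5664, 0.1086, 0.4016]
tcp_rot: [-0.003, 0.676, 0.737, 0.001]
wrist_force: [0.1, -1.1, -0.0]
finger_gap: -0.0001
```

```bash
python3 - <<'E'
from h import *
st()
cv2.imwrite("pics/s7.png",arm.camera("scene"))
cv2.imwrite("pics/t7.png",cv2.resize(arm.camera("top")[150:300,340:540],None,fx=4,fy=4,interpolation=cv2.INTER_CUBIC))
E
```

```text
10.9 p [0.5664 0.1086 0.4016] z [-0.003   0.0053 -1.    ] y [ 0.9962  0.0869 -0.0025] F [ 0.0958 -1.0786 -0.0347] j [-0.8153  0.2249  0.6446  1.6026 -0.1433  1.3622 -0.0657] gap -0.00010083287043227555
```

View pics/s7.png

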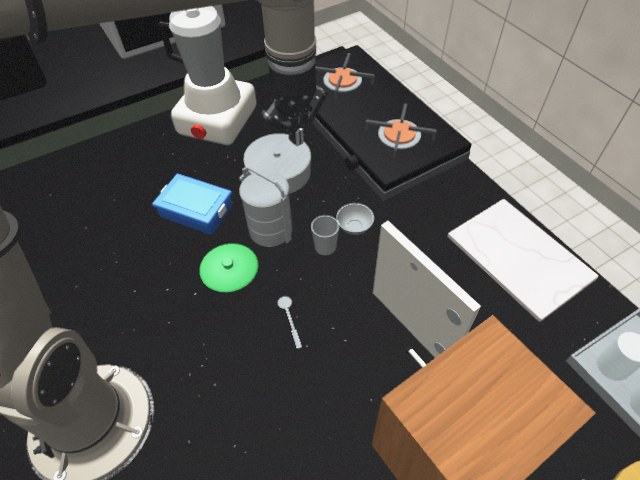

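View pics/t7.png

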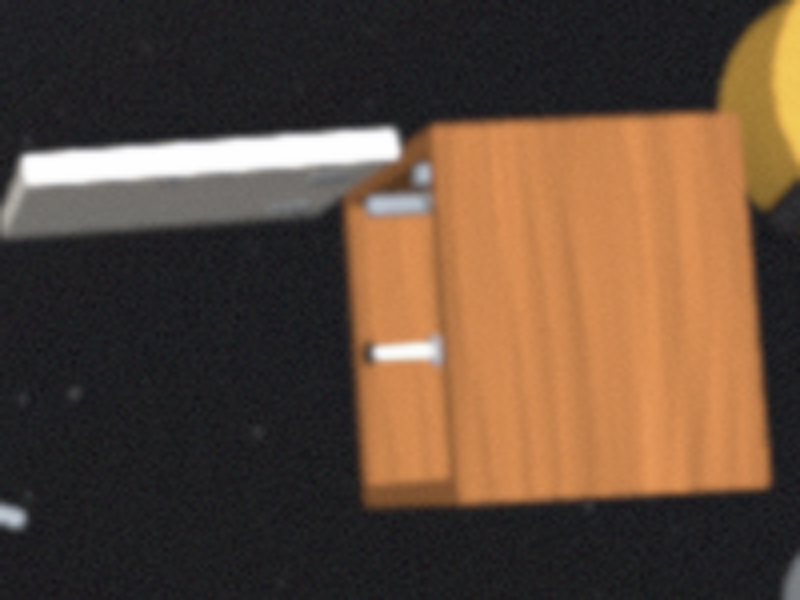

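```bash
python3 - <<'E'
from h import *
T=lambda u,v:(340+(u+.5)/4-.5,150+(v+.5)/4-.5)
v=onz("top",T(22,156),.278)-onz("top",T(394,128),.278)
print(np.linalg.norm(v),np.degrees(np.arctan2(v@-n,v@-e)))
a=cv2.imread("pics/scene0.png");b=cv2.imread("pics/s7.png")
d=cv2.absdiff(a,b).max(2)[150:350,150:345];print((d>40).sum(0).sum(),d.max())
print(arm.job_done()); st()
E
```

```text
0.23789224720946628 88.13223576457621
0 19
the job is handed in; nothing more can be done
None
the job is handed in; nothing more can be done
```

The cupboard door is open and standing at about 88°, and the job is handed in, at about 11 s on the robot's clock.

- **Press:** I pushed the free top corner with closed fingertips, about 4 mm at roughly 13 N. When I drew back, the door sprang ajar on its own to 0.30 rad.
- **Opening:** I lowered the closed fingertips into the gap behind the free edge and swept the door open. I read about 3 N on the wrist partway through the sweep and close to nothing at its end. Then I withdrew clear, and nothing was ever gripped.
- **Last checks:** With the arm clear, the top camera gave a door angle of 88° and a door width of 238 mm, as specified. A before-and-after comparison of the scene picture around the tiffin, lunchbox, lid, spoon and tumbler showed no change. The comparison covered only part of the katori and masala dabba; both looked undisturbed in the last picture.

No check failed. The only disagreement was a 2–4 mm difference in the door's position between the top and scene cameras. I averaged these, and the contact during the press matched that average.

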